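# Tighten the canister cap to the click

### The job

Set the click wrench on the bar of the canister's blue cap, fully down, and tighten the cap clockwise with the wrench until the wrench breaks over with its click; then stop at once, let go and leave the wrench sitting on the cap. Do not overtighten, do not turn the cap with the fingers, and leave the small bottle and the brown jar beside the work alone.

Things in the scene. Friction and masses are not known exactly. Their poses are not given: they have to be found in the camera images.
- cap_bar (a point): Centre (half-way up) of the yellow drive bar, 70 x 10 x 18 mm, standing on the flat top of the blue screw cap (100 mm across) and turning with it. x = along the bar; z = up, the axis on which the cap turns. The cap's flat top lies 9 mm below this point, 70 mm above the table. The cap closes a white canister on a 150 mm square base plate, fixed to the table.
- seal_mid (a point): Centre of the thin red seal ring, 107 mm across and 5.5 mm thick, under the cap; about 50 mm above the table. It is drawn down a millimetre or two, less than can be measured well, as the cap is tightened. The cap turns harder and harder as it goes on, and stays where it is left. How far it must turn is not known beforehand.
- canister: White canister, 104 mm across, on its aluminium base plate 150 x 150 x 10 mm, fixed to the table, with the blue cap on it. Origin on the cap axis at table height, z up.
- wrench_head (a point): Centre of the underside of the loose click wrench's head (wrench 0.58 kg, lying flat on its head). x = from the head along the handle, z = up. The head is a steel block 100 mm along x, 42 wide, 30 high. A slot along x in its underside, 76 long, 16 wide, 21 deep, centred here, drops over the cap's bar, handle in line with the bar, either way round; fully down when this point is on the cap's top.
- wrench_grip (a point): Point to carry the wrench by: middle of the black handle's section (18 mm wide, 20 high; the handle runs from 65 to 215 mm from the head's centre), 85 mm from the head's centre, 38 mm above the head's underside. x = along the handle, outward. Set on the bar and let go, the wrench stays there, its balance point being about 30 mm from the head's centre.
- wrench_end (a point): Handle's mid-section 170 mm from the head's centre, 38 mm above its underside; x as wrench_grip. Good to push here sideways with shut fingers. The handle turns the head rigidly up to about 1.9 N m (11 N here), then clicks: it gives way about the head's centre, resistance falling to a quarter within 0.10 rad, then meets a stop and would overtighten the cap. Let go, it springs straight.
- flask_mid (a point): Centre (half-way up) of the small plain aluminium bottle, 41 mm across and 106 mm high, that stands loose on the table and must be left alone.
- jar_mid (a point): Centre (half-way up) of the small brown jar with a cream lid, 54 mm across and 32 mm high, loose on the table; must be left alone.

How it is judged:
By the outcome, as a careful person would: the job done as asked, in the order asked, and still so for the second after the job is handed in, with the robot touching nothing.
It also fails if it takes over 58 s, if anything falls off the work surface, if the arm or the gripper's body presses on something with over 40 N, if the wrist force passes 120 N, or if a joint passes its speed limit or range.

### The arm

A 7-joint arm with a two-finger parallel gripper is mounted at the origin on a cart in front of the work surface, level with it; the furniture and walls round the work are solid. World frame = base frame: x ahead of the robot, y to its left, z up, the work surface at z = 0. Lengths are in m, angles in rad, forces in N, time in s.
With the tool pointing down it reaches from about 0.4 to 0.75 m from the base axis. Payload 19.5 kg.
Tool frame: the origin (TCP) lies between the finger pads; the fingertips stand 14 mm ahead of it and the grasp point (between the pads) lies 5 mm behind it; z points along the fingers, y is the direction in which the jaws open and shut (so a half turn about z gives the same grasp; the last joint's range is limited). The gripper opens to 85 mm and grips with 20 to 120 N. Pads are 22 mm wide; open, the fingers measure 114 mm over their backs; the gripper's body (76 mm by 85 mm) begins 54 mm behind the grasp point. The pads swing forward as they close: fully open they stand 13 mm farther back than shut.
Start: joints at [-1.19, 0.707, -0.028, 1.485, 0.022, 0.951, -0.075], TCP at [0.236, 0.524, 0.245] pointing down, gripper open.
Joint ranges: [-2.71, 2.71], [-0.32, 2.16], [-1.57, 1.52], [0, 2.45], [-1.46, 4.6], [0, 2.02], [-2.83, 2.83]. Speed limits (rad/s): [1.89, 1.89, 2.57, 2.57, 3.01, 3.01, 3.01].

### API

Orientations are given as a rotation vector (axis times angle).
In Python, from workcell import arm gives the robot as it stands.
- The arm moves only by the tool carry_out, never from a script. Its argument "motion" is a list of rows, each a list of 7 numbers: the shift along the world's x, y, z in units of 40 mm (1.0 is 40 mm), then the turn, a rotation vector about the world's x, y, z in units of 5 degrees (1.0 is 5 degrees), then the closure in counts, from 0 (fully open) to 255 (shut). In form: [[x, y, z, rx, ry, rz, grip], ...]. A call has exactly 8 rows; each row is the pose to reach, as a shift and turn from the pose measured when the call began; what a row does not reach only later rows make up. A row lasts 1/8 s, in which the tool goes at most 62.5 mm and 10.7 degrees, less where a joint would pass 70% of its speed; a pose out of reach is approached as far as the arm can. A call with a gripper value outside its range is refused whole. The fingers move at their own pace and stop on an object; "force" is the grip in N (left out, the last holds). Time passes only in rows, so rows that repeat a pose let the fingers close, or fill a call up. It gives the time, the measured TCP pose, the force and the opening at its end, in the units of the state.
- arm.get_obs(): the state, without advancing time (a new reading comes with each control period).
- arm.camera(name): name is "side" or "top"; returns a dict with "frame" (400x640x3 uint8, blue, green, red), "K" (3x3 intrinsics, pixels), "k1" (the pictures are not rectified: a ray, as slopes to the right and down, at radius r is drawn at 1 + k1 r^2 times it, then the intrinsics apply), "camera_from_world" (4x4, takes a point from world to camera coordinates). Camera axes: x right, y down, z forward; pixel columns grow to the right and rows downward; lengths in m; the calibration is good to about 2 mm. A picture is of the moment at which its call begins. There is no depth.
- arm.job_done(): hands the job in, once; it reports no verdict.
The state is a dict: "time": time; "qpos": joint angles; "joint_velocities": joint speeds; "tau": joint torques, N m; "position": TCP position; "ee_rot": TCP orientation; "ft_force": force on the tool from outside, world axes, zero at the start; "torque": the same for the moment, N m; "opening": finger opening in m.
Only numpy, scipy, OpenCV 4.12 (cv2) and the standard library are available. Lean on these libraries where they do the work, as an engineer would, in place of code of your own. Each camera call takes 0.05 s, during which the arm holds its last target.

## Working session

There is one attempt and no reset: what is moved stays moved. The work goes in short steps, Python scripts to look and compute and a tool call to move; the robot and the scene stay as the last step left them, time stands still between calls to the robot, and variables do not carry over. Pictures are saved under pics/ and viewed, and the job is handed in when it is done.

Besides the shell and the picture viewer there is one more tool, called after "Request:" as name([rows], argument=value, ...), one row to a line, values as JSON. carry_out: Moves the arm, as the interface text tells. Its arguments: {"type":"object","properties":{"motion":{"type":"array"},"force":{"type":"number"}},"required":["motion"]}

```bash
ls; mkdir -p pics; cat > h.py <<'E'
import numpy as np, cv2
from workcell import arm
def cam(n,fn=None):
    c=arm.camera(n)
    if fn: cv2.imwrite('pics/'+fn,c['frame'])
    return c
def ray(c,uv):
    K=np.array(c['K']);T=np.array(c['camera_from_world']);k=c['k1']
    d=np.array([(uv[0]-K[0,2])/K[0,0],(uv[1]-K[1,2])/K[1,1]]);s=d.copy()
    for _ in range(30): s=d/(1+k*(s@s))
    R=T[:3,:3];o=-R.T@T[:3,3];return o,R.T@np.array([s[0],s[1],1.])
def onz(c,uv,z):
    o,d=ray(c,uv);return o+d*(z-o[2])/d[2]
def proj(c,p):
    K=np.array(c['K']);T=np.array(c['camera_from_world']);q=T[:3,:3]@np.array(p)+T[:3,3]
    s=q[:2]/q[2];s=s*(1+c['k1']*(s@s));return [K[0,0]*s[0]+K[0,2],K[1,1]*s[1]+K[1,2]]
def st():
    o=arm.get_obs()
    for k in ['time','qpos','position','ee_rot','ft_force','torque','opening']: print(k,np.round(o[k],4))
    return o
E
python3 - <<'E'
from h import *
st()
for n in ('side','top'):
    c=cam(n,n+'0.png'); print(n,c['K'],c['k1'],np.round(c['camera_from_world'],3).tolist())
E
```

```text
pics
time 0.0
qpos [-1.1897  0.7071 -0.0277  1.485   0.022   0.9509 -0.0755]
position [0.2358 0.5242 0.2448]
ee_rot [-6.5920e-01 -3.0714e+00  1.6000e-03]
ft_force [ 0.2053  0.0645 -0.2494]
torque [-0.0097  0.0422 -0.0068]
opening 0.0853
side [[506.84894836   0.         320.73158648]
 [  0.         506.84894836 197.85363617]
 [  0.           0.           1.        ]] -0.007304600647719071 [[0.841, -0.541, 0.005, -0.488], [-0.281, -0.444, -0.851, 0.27], [0.462, 0.715, -0.525, 1.195], [0.0, 0.0, 0.0, 1.0]]
top [[418.67606728   0.         319.36743182]
 [  0.         418.67606728 202.77278255]
 [  0.           0.           1.        ]] -0.019103687586634634 [[-0.026, -0.999, -0.02, 0.044], [-0.983, 0.029, -0.181, 0.577], [0.182, 0.015, -0.983, 1.149], [0.0, 0.0, 0.0, 1.0]]
```

View pics/side0.png

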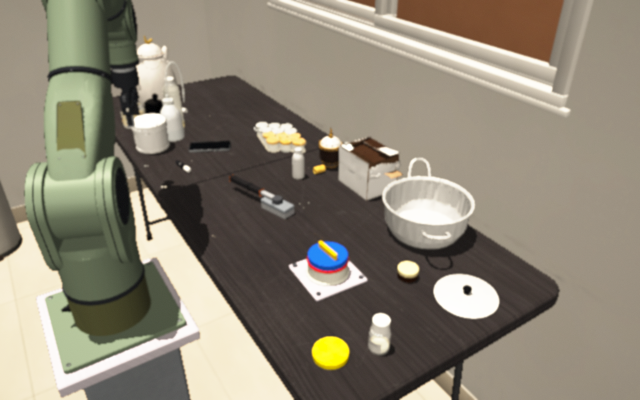

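View pics/top0.png

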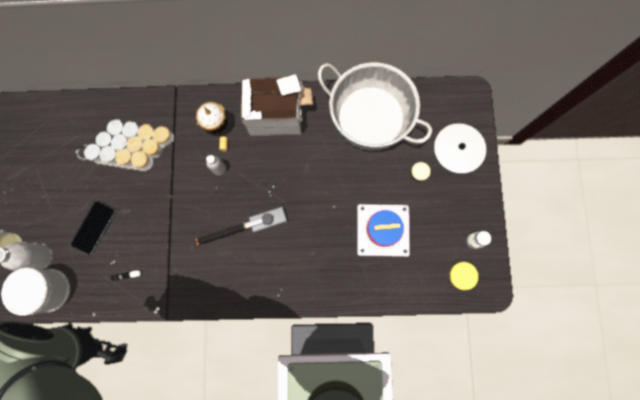

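The side view shows the canister at about (328,262) and the wrench at (265,195). In the top view the cap is at about (385,228), the wrench head at (268,218) and its handle end at (197,241). The jar is at (421,171), and bottles stand at (215,163) and (480,240).

```bash
python3 - <<'E'
from h import *
t=cv2.imread('pics/top0.png');s=cv2.imread('pics/side0.png')
a=cv2.resize(t[150:270,180:440],None,fx=3,fy=3,interpolation=cv2.INTER_CUBIC);cv2.imwrite('pics/t0z.png',a)
b=cv2.resize(s[140:300,210:400],None,fx=4,fy=3.5,interpolation=cv2.INTER_CUBIC);cv2.imwrite('pics/s0z.png',b)
E
```

```text
(no output)
```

View pics/t0z.png

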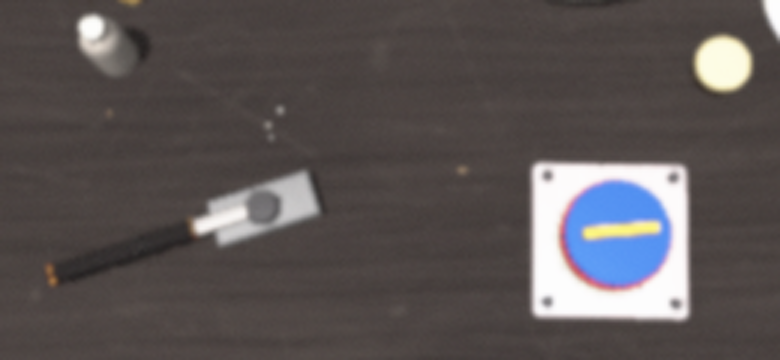

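View pics/s0z.png

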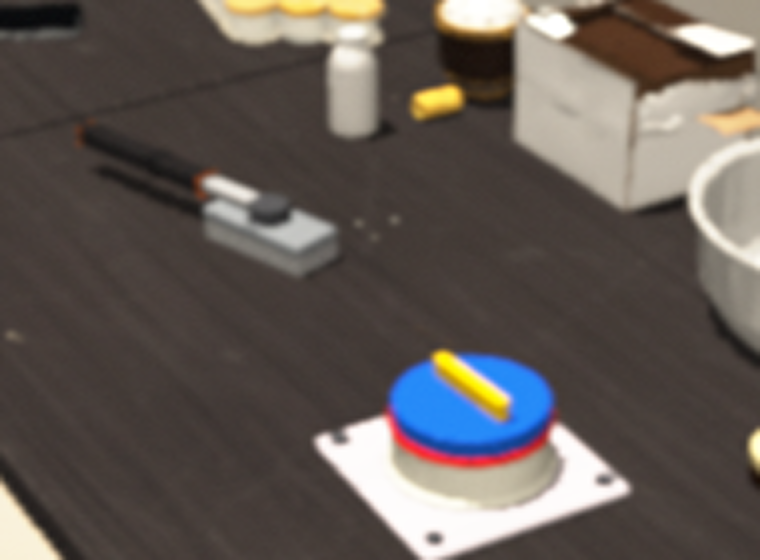

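```bash
cat > m.py <<'E'
from h import *
def comp(m,near):
    n,l,s,c=cv2.connectedComponentsWithStats(m.astype(np.uint8))
    b=min(range(1,n),key=lambda i:(np.hypot(*(c[i]-near)) if s[i,4]>25 else 1e9));return (l==b),c[b],s[b]
def fr(c): 
    h=cv2.cvtColor(c['frame'],cv2.COLOR_BGR2HSV).astype(int);return h[...,0],h[...,1],h[...,2]
def pts(c,m,z):
    v,u=np.nonzero(m);return np.array([onz(c,(a,b),z)[:2] for a,b in zip(u,v)])
def rect(P):
    # centroid + principal direction + extents
    (cx,cy),(w,h),a=cv2.minAreaRect(P.astype(np.float32)*1000)
    mu=P.mean(0);w_,V=np.linalg.eigh(np.cov((P-mu).T));d=V[:,1]
    return np.round([cx/1e3,cy/1e3],4),np.round([w,h],1),np.round(mu,4),round(float(np.arctan2(d[1],d[0])),4)
E
python3 - <<'E'
from m import *
t=cam('top');s=cam('side')
for n,c,cap in(('top',t,(385,228)),('side',s,(328,255))):
    H,S,V=fr(c)
    y,_,_=comp((abs(H-27)<8)&(S>110)&(V>120),cap); print(n,'bar',y.sum(),rect(pts(c,y,.088 if n=='top' else .081)))
    b,_,_=comp((abs(H-110)<12)&(S>120),cap)
    hull=cv2.convexHull(np.argwhere((b|y))[:,::-1].astype(np.int32))
    hp=np.array([onz(c,p[0],.070)[:2] for p in hull]);print('cap',cv2.minEnclosingCircle((hp*1000).astype(np.float32)), cv2.fitEllipse((hp*1000).astype(np.float32)))
H,S,V=fr(t)
roi=np.zeros_like(H,bool);roi[195:250,190:292]=1
np.set_printoptions(linewidth=250)
m=(V>95)&roi
k,cc,ss=comp(m,(268,218));print('head',ss,cc,rect(pts(t,k,.03)))
u=np.nonzero(k);far=(u[1]>250);k2=k&(np.arange(640)[None]>249)
print(rect(pts(t,k2,.03)))
print(V[215:250:2,190:240:2]); print(V[200:236:2,240:292:2])
E
```

```text
top bar 37 (array([ 0.4993, -0.1545]), array([ 4.5, 60.8]), array([ 0.4995, -0.1554]), 1.6318)
cap ((499.912353515625, -155.11685180664062), 47.359989166259766) ((499.9308166503906, -155.16641235351562), (93.0577163696289, 94.5089111328125), 28.1947021484375)
side bar 127 (array([ 0.4999, -0.1534]), array([87. , 17.5]), array([ 0.4998, -0.1531]), 1.535)
cap ((494.0704345703125, -156.13783264160156), 61.17137145996094) ((497.753173828125, -158.27438354492188), (102.72956848144531, 119.66059875488281), 153.92547607421875)
head [243 206  44  27 660] [265.42424242 219.41969697] (array([0.5362, 0.1915]), array([ 49.7, 125.8]), array([0.5375, 0.1867]), 1.8475)
(array([0.539 , 0.1826]), array([ 49.7, 107.2]), array([0.5385, 0.1818]), 1.8772)
[[ 74  74  73  76  75  76  76  76  75  78  79  78  76  77  75  75  73  74  76  76  76  74  74  73  75]
 [ 75  74  76  77  78  76  75  79  77  78  77  75  76  76  76  77  77  77  77  78  78  76  76  78  77]
 [ 73  74  74  73  75  76  74  74  79  75  76  76  75  77  76  77  76  77  79  79  76  79  76  76  78]
 [ 72  73  73  75  74  74  74  74  75  75  77 
[... 2726 characters left out ...]
 116 117 115 101 144 194 194 180 158 129 104  84  75  77]
 [ 59  83 165 233 244 247 245 235 219 196 194 190 155 138 129 139 166 156 129 102  85  78  78  77  77  76]
 [ 53  67 159 235 231 197 179 192 199 202 206 202 193 173 145 118  98  87  79  76  77  77  76  77  77  76]
 [ 49  52  95 129 102  83 154 205 204 198 181 158 130 101  84  77  77  77  78  79  77  78  77  75  74  73]
 [ 39  41  60  70  75  80 130 180 157 129  99  89  79  78  76  77  76  76  75  76  78  77  75  73  73  73]
 [ 64  66  74  76  76  80  90  98  84  76  76  76  75  78  76  76  76  75  77  77  75  74  75  75  73  74]
 [ 75  75  75  78  78  78  78  77  78  78  75  77  77  77  77  75  77  76  76  76  77  74  76  76  77  75]]
```

```bash
python3 - <<'E'
from m import *
t=cam('top');s=cam('side')
z=lambda x,y:((x+.5)/3-.5+180,(y+.5)/3-.5+150)
C=[onz(t,z(*p),.03)[:2] for p in((308,170),(321,214),(207,202),(219,245))]
print(np.round(C,4),np.mean(C,0)); f=(C[0]+C[1])/2;n=(C[2]+C[3])/2;d=n-f;print('head ang',np.arctan2(d[1],d[0]),np.linalg.norm(d), np.linalg.norm(C[0]-C[1]))
a=onz(t,z(192,228),.038)[:2];b=onz(t,z(50,274),.038)[:2];d=b-a
print('handle',a,b,np.linalg.norm(d),np.arctan2(d[1],d[0]))
u=d/np.linalg.norm(d);print('head from handle',a-u*.065,b-u*.215, 'disc',onz(t,z(262,207),.048))
# handle dark mask + side
H,S,V=fr(t)
roi=np.zeros_like(H,bool);roi[218:250,196:243]=1
k,cc,ss=comp((V<60)&roi,(220,236));print('dark',rect(pts(t,k,.04)))
zs=lambda x,y:(210+(x+.5)/4-.5,140+(y+.5)/3.5-.5)
H,S,V=fr(s)
a=onz(s,zs(82,130),.038)[:2];b=onz(s,zs(203,185),.038)[:2];print('side handle end,start',a,b,np.arctan2(*(a-b)[::-1]))
for nm,c in(('t',z(92,25)),):print('bottle',onz(t,c,.106))
print('jar',onz(t,z(723,63),.032),'bottle base',onz(t,z(124,68),0), onz(t,(476,242),0),onz(t,(483,238),.106))
E
```

```text
[[0.5747 0.137 ]
 [0.531  0.1247]
 [0.546  0.2358]
 [0.5036 0.224 ]] [0.53881644 0.18037455]
head ang 1.8473517714782148 0.102971063710266 0.045384913679841585
handle [0.51978916 0.2487378 ] [0.47906531 0.38561892] 0.14281062106852294 1.8599695320649767
head from handle [0.53832455 0.1864366 ] [0.54037468 0.17954572] disc [0.53682305 0.17953491 0.048     ]
dark (array([0.4971, 0.3156]), array([ 23.2, 128.7]), array([0.4969, 0.3152]), 1.8597)
side handle end,start [0.47553441 0.39175991] [0.51417491 0.24828291] 1.833869486906004
bottle [0.70542987 0.33100825 0.106     ]
jar [ 0.66936937 -0.2734854   0.032     ] bottle base [0.69125849 0.32725939 0.        ] [ 0.45706284 -0.42811058  0.        ] [ 0.45885713 -0.41034206  0.106     ]
```

The wrench head is at about (0.5385, 0.181) with its handle at 1.853 rad. The bar is at (0.4995, -0.155), lying at about 1.62 rad. I'll place the wrench with its handle toward +y, then sweep it toward +x. First I move above the grip point.

Request:
carry_out([
  [0.9,-0.8,0,0,0,-1.3,0],
  [1.9,-1.7,0,0,0,-2.7,0],
  [2.9,-2.7,-0.5,0,0,-4.1,0],
  [3.9,-3.65,-1,0,0,-5.5,0],
  [4.9,-4.6,-1.8,0,0,-6.9,0],
  [5.9,-5.55,-2.6,0,0,-8.3,0],
  [6.98,-6.54,-3.4,0,0,-9.9,0],
  [6.98,-6.54,-3.6,0,0,-9.9,0],
], force=110)

```text
time: 1.3
position: [0.517, 0.259, 0.0994]
ee_rot: [1.892, 2.506, -0.004]
ft_force: [-0.3, 1.6, 0.0]
opening: 0.0852
```

```bash
python3 - <<'E'
from m import *
o=st()
from scipy.spatial.transform import Rotation as R
print(R.from_rotvec(o['ee_rot']).as_matrix().round(3))
t=cam('top')
cv2.imwrite('pics/t1z.png',cv2.resize(t['frame'][150:270,180:440],None,fx=3,fy=3,interpolation=cv2.INTER_CUBIC))
E
```

```text
time 1.3
qpos [-0.5796  0.9171  0.1182  1.6219 -0.1599  0.6139 -0.0989]
position [0.517  0.259  0.0994]
ee_rot [ 1.8925  2.5064 -0.004 ]
ft_force [-0.3193  1.6431  0.0195]
torque [ 0.0666 -0.0129  0.0067]
opening 0.0852
[[-0.274  0.962 -0.001]
 [ 0.962  0.274 -0.003]
 [-0.002 -0.001 -1.   ]]
```

View pics/t1z.png

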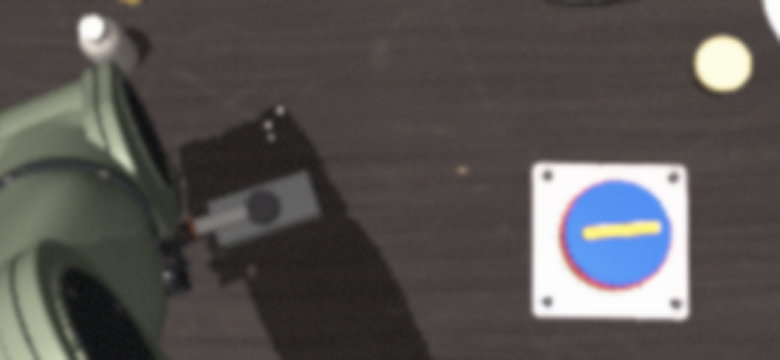

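The gripper is above the handle. The head is still at (262,207) in the zoomed view, so nothing was disturbed. Next I descend and grip.

Request:
carry_out([
  [-0.05,0.1,-0.4,0,0,0,0],
  [-0.05,0.1,-0.9,0,0,0,0],
  [-0.05,0.1,-1.4,0,0,0,0],
  [-0.05,0.1,-1.66,0,0,0,0],
  [-0.05,0.1,-1.66,0,0,0,120],
  [-0.05,0.1,-1.66,0,0,0,255],
  [-0.05,0.1,-1.66,0,0,0,255],
  [-0.05,0.1,-1.66,0,0,0,255],
], force=110)

```text
time: 2.35
position: [0.5139, 0.2646, 0.0329]
ee_rot: [-1.888, -2.51, 0.004]
ft_force: [-1.6, -0.8, 6.7]
opening: 0.0166
```

```bash
python3 - <<'E'
from m import *
st()
s=cam('side')
cv2.imwrite('pics/s2z.png',cv2.resize(s['frame'][140:300,210:400],None,fx=4,fy=3.5,interpolation=cv2.INTER_CUBIC))
E
```

```text
time 2.35
qpos [-0.5781  1.0254  0.0942  1.6432 -0.173   0.4835 -0.0942]
position [0.5139 0.2646 0.0329]
ee_rot [-1.888  -2.5104  0.0036]
ft_force [-1.6114 -0.8453  6.6963]
torque [-0.3662  0.2984 -0.1504]
opening 0.0166
```

View pics/s2z.png

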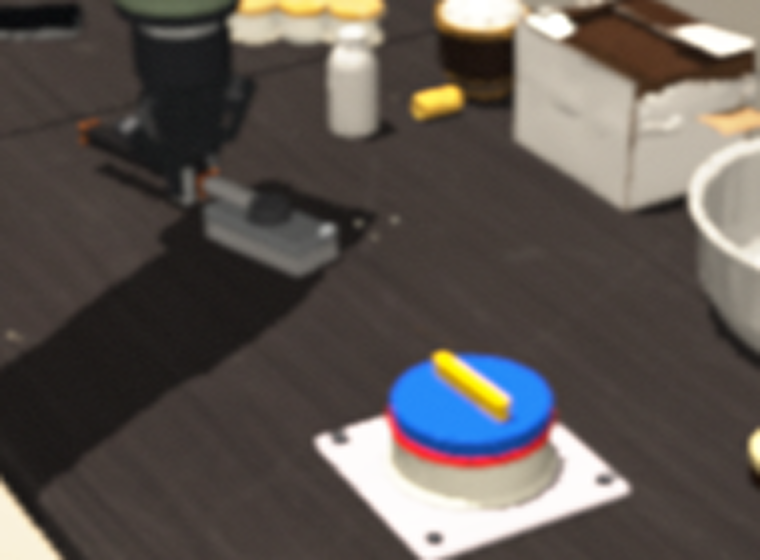

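Gripped at an opening of 16.6 mm. Next I lift and carry the wrench over the cap.

Request:
carry_out([
  [0,0,0.8,0,0,0,255],
  [0,0,1.8,0,0,0,255],
  [0,-0.8,2.7,0,0,-0.2,255],
  [-0.1,-2.1,3,0,0,-0.6,255],
  [-0.2,-3.5,3,0,0,-1.1,255],
  [-0.3,-4.9,3,0,0,-1.5,255],
  [-0.4,-6.0,3,0,0,-2,255],
  [-0.45,-6.8,3,0,0,-2.4,255],
])

```text
time: 3.4
position: [0.4954, -0.0095, 0.1529]
ee_rot: [-2.143, -2.296, 0.004]
ft_force: [0.8, 0.6, -5.4]
opening: 0.0163
```

Request:
carry_out([
  [0,-0.5,0,0,0,0,255],
  [0,-0.9,0,0,0,0,255],
  [0,-1.2,0,0,0,0,255],
  [0,-1.2,0,0,0,0,255],
  [0,-1.2,0,0,0,0,255],
  [0,-1.2,0,0,0,0,255],
  [0,-1.2,0,0,0,0,255],
  [0,-1.2,0,0,0,0,255],
])

```text
time: 4.4
position: [0.4954, -0.0573, 0.1529]
ee_rot: [-2.143, -2.296, 0.004]
ft_force: [-1.1, 0.9, -6.0]
opening: 0.0164
```

```bash
python3 - <<'E'
from m import *
st()
s=cam('side');t=cam('top')
cv2.imwrite('pics/s3z.png',cv2.resize(s['frame'][160:310,260:420],None,fx=4,fy=4,interpolation=cv2.INTER_CUBIC))
cv2.imwrite('pics/t3z.png',cv2.resize(t['frame'][170:290,280:440],None,fx=5,fy=5,interpolation=cv2.INTER_CUBIC))
E
```

```text
time 4.4
qpos [ 9.0000e-04  7.4320e-01  8.8700e-02  1.8709e+00 -1.1480e-01  5.3470e-01
  2.3450e-01]
position [ 0.4954 -0.0573  0.1529]
ee_rot [-2.1428 -2.2963  0.0042]
ft_force [-1.0656  0.8509 -6.0335]
torque [ 0.3544 -0.0144 -0.0425]
opening 0.0164
```

View pics/s3z.png

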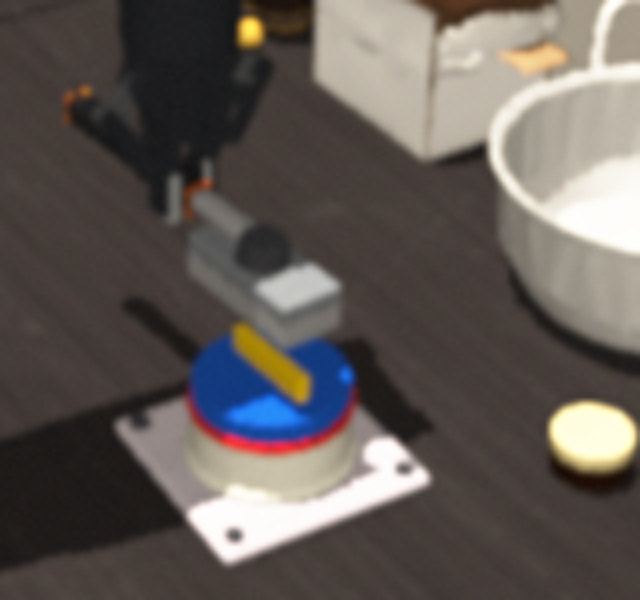

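View pics/t3z.png

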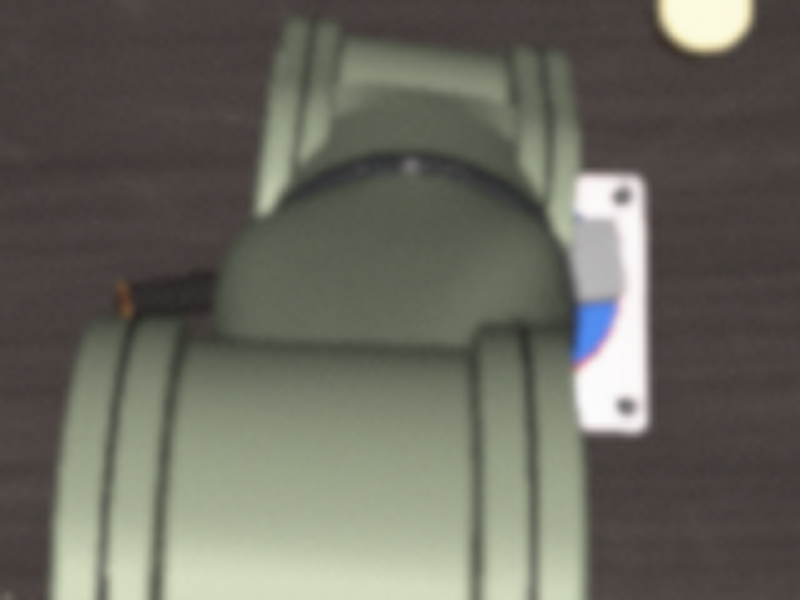

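```bash
cat >> m.py <<'E'
def tri(a,b):
    (o1,d1),(o2,d2)=a,b;d1=d1/np.linalg.norm(d1);d2=d2/np.linalg.norm(d2)
    s=np.linalg.lstsq(np.c_[d1,-d2],o2-o1,rcond=None)[0];p,q=o1+s[0]*d1,o2+s[1]*d2
    return (p+q)/2,np.linalg.norm(p-q)
E
python3 - <<'E'
from m import *
t=cam('top');s=cam('side')
zt=lambda x,y:(280+(x+.5)/5-.5,170+(y+.5)/5-.5); zs=lambda x,y:(260+(x+.5)/4-.5,160+(y+.5)/4-.5)
A=tri(ray(t,zt(613,222)),ray(s,zs(340,287)));B=tri(ray(t,zt(625,300)),ray(s,zs(287,318)))
T=tri(ray(t,zt(122,298)),ray(s,zs(76,104)));print(A,B,T)
a=onz(t,zt(613,222),.15)[:2];b=onz(t,zt(625,300),.15)[:2];print(a,b,(a+b)/2,np.linalg.norm(a-b))
tip=onz(t,zt(122,298),.158)[:2];d=tip-(a+b)/2;print(tip,np.linalg.norm(d),np.arctan2(d[1],d[0]))
E
```

```text
(array([ 0.5246218 , -0.19015334,  0.14815934]), np.float64(0.0013741140142690613)) (array([ 0.48364203, -0.19451297,  0.1439356 ]), np.float64(0.0007937013637457829)) (array([0.4881972 , 0.06837213, 0.16022225]), np.float64(0.0035098279821919112))
[ 0.52372419 -0.1894815 ] [ 0.48259576 -0.19319323] [ 0.50315998 -0.19133737] 0.04129558079286744
[0.49007695 0.0677771 ] 0.2594445484058707 1.6212447728327108
```

The head centre is at about (0.501, -0.144) and the angles agree, so it needs to go 11 mm in -y. I'll shift it and come down to just above the bar.

Request:
carry_out([
  [-0.03,-0.1,0,0,0,0,255],
  [-0.03,-0.2,0,0,0,0,255],
  [-0.03,-0.28,-0.1,0,0,0,255],
  [-0.03,-0.28,-0.3,0,0,0,255],
  [-0.03,-0.28,-0.5,0,0,0,255],
  [-0.03,-0.28,-0.6,0,0,0,255],
  [-0.03,-0.28,-0.6,0,0,0,255],
  [-0.03,-0.28,-0.6,0,0,0,255],
])

```text
time: 5.6
position: [0.4943, -0.0686, 0.1291]
ee_rot: [-2.143, -2.296, 0.004]
ft_force: [0.7, -0.7, -6.0]
opening: 0.0161
```

```bash
python3 - <<'E'
from m import *
st()
s=cam('side');t=cam('top')
cv2.imwrite('pics/s4z.png',cv2.resize(s['frame'][180:300,280:400],None,fx=5,fy=5,interpolation=cv2.INTER_CUBIC))
cv2.imwrite('pics/t4z.png',cv2.resize(t['frame'][180:280,340:440],None,fx=5,fy=5,interpolation=cv2.INTER_CUBIC))
E
```

```text
time 5.6
qpos [ 0.031   0.7851  0.076   1.8903 -0.1145  0.4724  0.2559]
position [ 0.4943 -0.0686  0.1291]
ee_rot [-2.1431 -2.2962  0.0041]
ft_force [ 0.7175 -0.689  -6.0214]
torque [0.3173 0.0357 0.0274]
opening 0.0161
```

View pics/s4z.png

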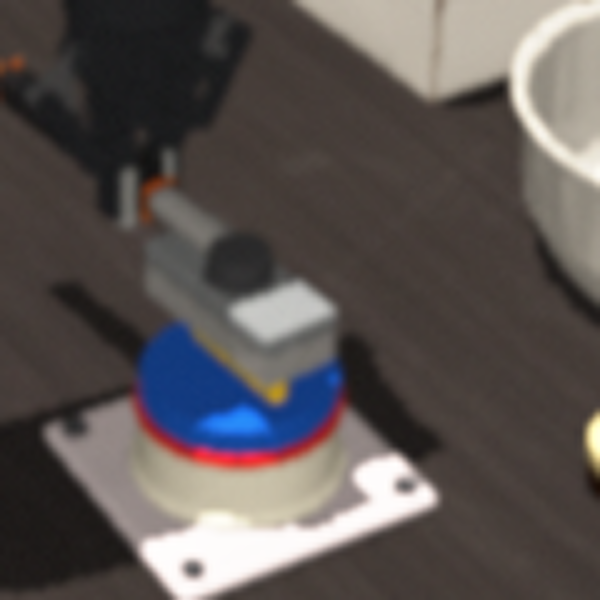

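View pics/t4z.png

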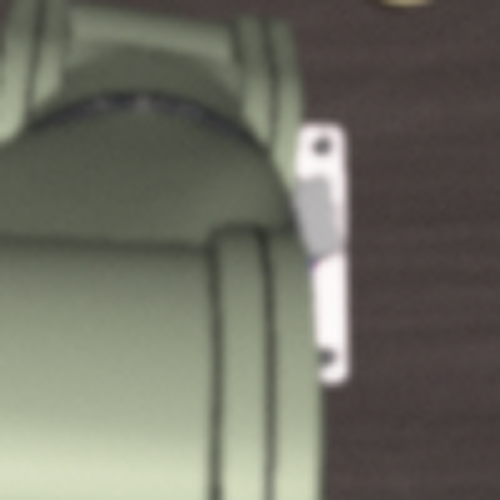

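```bash
python3 - <<'E'
from m import *
t=cam('top');s=cam('side')
zt=lambda x,y:(340+(x+.5)/5-.5,180+(y+.5)/5-.5); zs=lambda x,y:(280+(x+.5)/5-.5,180+(y+.5)/5-.5)
a=onz(t,zt(331,178),.125)[:2];b=onz(t,zt(345,251),.125)[:2];print(a,b,(a+b)/2,np.linalg.norm(a-b))
print(tri(ray(t,zt(331,178)),ray(s,zs(336,316))),tri(ray(t,zt(345,251)),ray(s,zs(265,352))))
E
```

```text
[ 0.52399089 -0.20346073] [ 0.48459997 -0.20842244] [ 0.50429543 -0.20594158] 0.0397021748939535
(array([ 0.52387714, -0.20362488,  0.12297255]), np.float64(0.0009205802630101384)) (array([ 0.48246694, -0.20779037,  0.12146387]), np.float64(0.005616284393706586))
```

The head centre is at about (0.5003, -0.1556), which matches the bar to within 1 mm. Going down now.

Request:
carry_out([
  [0,0,-0.1,0,0,0,255],
  [0,0,-0.2,0,0,0,255],
  [0,0,-0.3,0,0,0,255],
  [0,0,-0.4,0,0,0,255],
  [0,0,-0.5,0,0,0,255],
  [0,0,-0.58,0,0,0,255],
  [0,0,-0.62,0,0,0,255],
  [0,0,-0.62,0,0,0,255],
])

```text
time: 6.8
position: [0.4942, -0.0686, 0.1042]
ee_rot: [-2.143, -2.296, 0.004]
ft_force: [0.1, 0.5, -6.3]
opening: 0.0161
```

```bash
python3 - <<'E'
from m import *
st()
s=cam('side')
cv2.imwrite('pics/s5z.png',cv2.resize(s['frame'][180:300,280:400],None,fx=5,fy=5,interpolation=cv2.INTER_CUBIC))
E
```

```text
time 6.8
qpos [ 0.0367  0.8303  0.0662  1.9073 -0.1186  0.4099  0.2593]
position [ 0.4942 -0.0686  0.1042]
ee_rot [-2.1431 -2.2961  0.0041]
ft_force [ 0.1308  0.4637 -6.3142]
torque [ 0.2825  0.0443 -0.0041]
opening 0.0161
```

View pics/s5z.png

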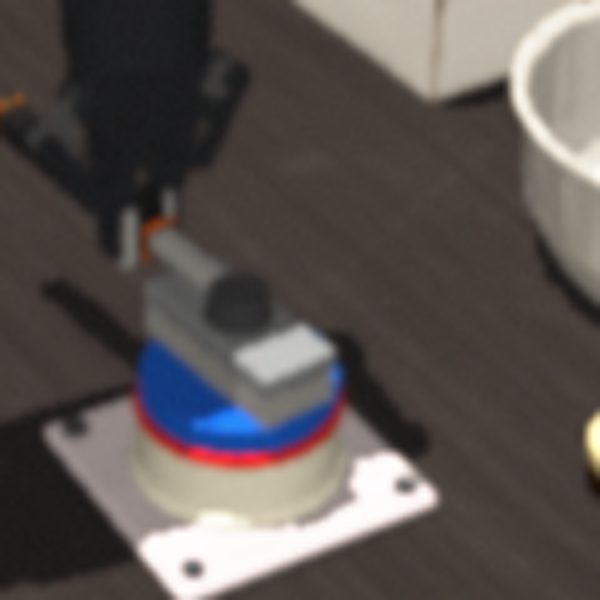

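The head has dropped over the bar with no contact force. I'll lower it the last 1-2 mm, release and rise.

Request:
carry_out([
  [0,0,-0.04,0,0,0,255],
  [0,0,-0.04,0,0,0,200],
  [0,0,-0.04,0,0,0,100],
  [0,0,-0.04,0,0,0,0],
  [0,0,-0.04,0,0,0,0],
  [0,0,0.3,0,0,0,0],
  [0,0,1.0,0,0,0,0],
  [0,0,1.7,0,0,0,0],
])

```text
time: 7.85
position: [0.4942, -0.0687, 0.174]
ee_rot: [-2.144, -2.296, 0.004]
ft_force: [0.2, -0.0, 0.1]
opening: 0.0853
```

```bash
python3 - <<'E'
from m import *
st()
s=cam('side')
cv2.imwrite('pics/s6z.png',cv2.resize(s['frame'][160:310,240:400],None,fx=4,fy=4,interpolation=cv2.INTER_CUBIC))
t=cam('top')
cv2.imwrite('pics/t6z.png',cv2.resize(t['frame'][170:290,280:440],None,fx=5,fy=5,interpolation=cv2.INTER_CUBIC))
E
```

```text
time 7.85
qpos [ 0.0208  0.7076  0.0936  1.8497 -0.1063  0.5908  0.2494]
position [ 0.4942 -0.0687  0.174 ]
ee_rot [-2.1435 -2.2963  0.0037]
ft_force [ 0.1739 -0.0439  0.1174]
torque [-0.0254 -0.0117 -0.032 ]
opening 0.0853
```

View pics/s6z.png

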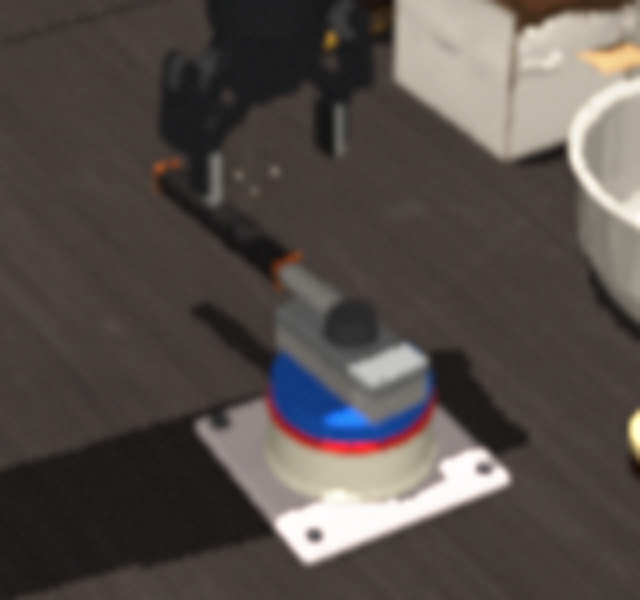

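View pics/t6z.png

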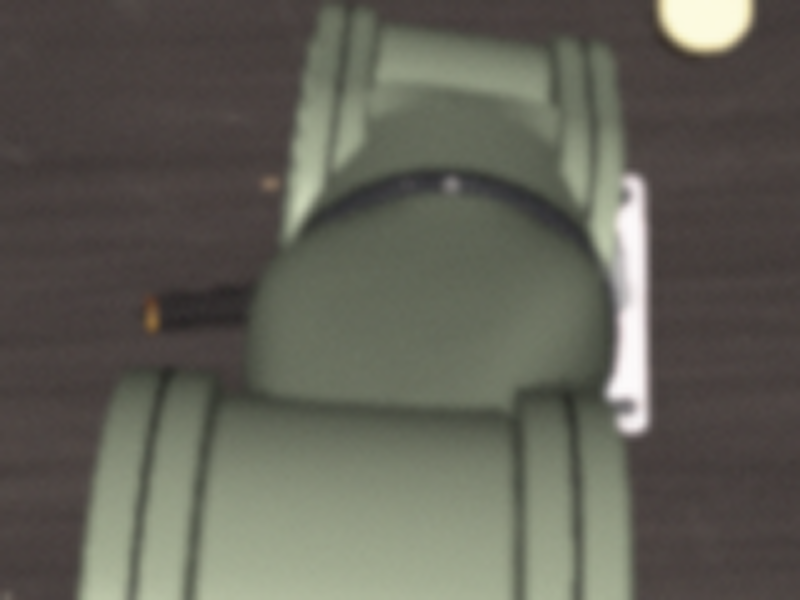

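The wrench is seated and released. Its handle tip is at (150,312) in the top zoom and it lies along the bar. Next I shut the fingers and go to the -x side of the handle at 170 mm radius.

Request:
carry_out([
  [-0.3,0.6,0,0,0,0,255],
  [-0.7,1.4,0,0,0,0,255],
  [-0.98,2.03,0,0,0,0,255],
  [-0.98,2.03,0,0,0,0,255],
  [-0.98,2.03,-0.4,0,0,0,255],
  [-0.98,2.03,-1.0,0,0,0,255],
  [-0.98,2.03,-1.72,0,0,0,255],
  [-0.98,2.03,-1.72,0,0,0,255],
], force=60)

```text
time: 8.95
position: [0.4555, 0.0117, 0.1057]
ee_rot: [2.144, 2.295, -0.003]
ft_force: [0.1, -0.5, 0.5]
opening: 0.0
```

```bash
python3 - <<'E'
from m import *
st()
s=cam('side')
cv2.imwrite('pics/s7z.png',cv2.resize(s['frame'][160:310,240:400],None,fx=4,fy=4,interpolation=cv2.INTER_CUBIC))
t=cam('top')
cv2.imwrite('pics/t7z.png',cv2.resize(t['frame'][170:290,280:440],None,fx=5,fy=5,interpolation=cv2.INTER_CUBIC))
E
```

```text
time 8.95
qpos [-0.136   0.7963  0.0688  2.0575 -0.163   0.2934  0.1363]
position [0.4555 0.0117 0.1057]
ee_rot [ 2.1438  2.2949 -0.0031]
ft_force [ 0.1224 -0.5222  0.5216]
torque [ 0.0358 -0.0664 -0.0216]
opening 0.0
```

View pics/s7z.png

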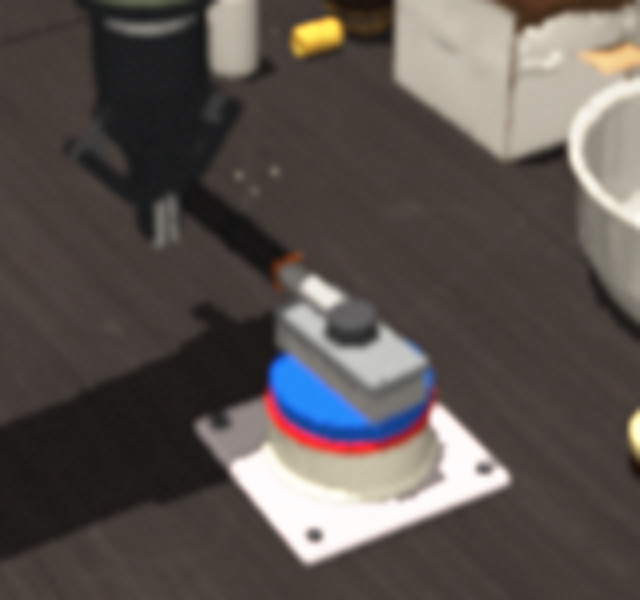

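View pics/t7z.png

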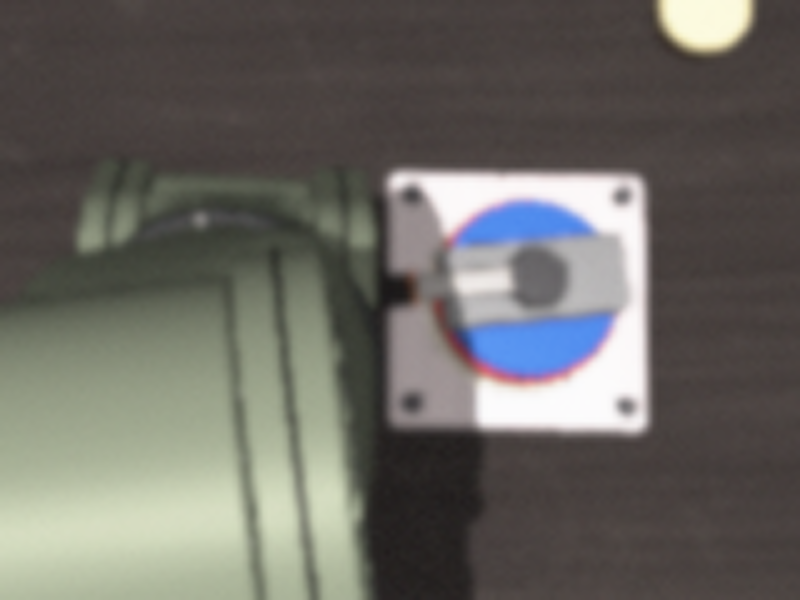

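```bash
cat > a.py <<'E'
import sys
from m import *
from scipy.spatial.transform import Rotation as R
C=np.array([.4998,-.155]);OFF=.0235
def F(th,r=.17): return C+r*np.array([np.cos(th),np.sin(th)])-OFF*np.array([np.sin(th),-np.cos(th)])
def now(pr=True):
    o=arm.get_obs();p=np.array(o['position'])[:2]-C;y=R.from_rotvec(o['ee_rot']).as_matrix()[:,1]
    rho=np.hypot(*p);r=np.sqrt(rho**2-OFF**2)
    th=np.arctan2(p[1],p[0])-np.arctan2(OFF,r) # F is at angle th+atan(OFF/r)
    t=np.array([np.sin(th),-np.cos(th)]);f=np.array(o['ft_force'])
    yaw=np.arctan2(y[1],y[0])
    print('t',round(o['time'],2),'th_f',round(th,4),'r',round(r,4),'z',round(o['position'][2],4),'Ftan',round(-f[:2]@t,2),'Frad',round(f[:2]@np.array([np.cos(th),np.sin(th)]),2),'Fz',round(f[2],2),'Mz',np.round(o['torque'][2],2),'yaw-(th-pi/2)',round((yaw-th+np.pi/2+np.pi/2)%np.pi-np.pi/2,3),'q7',round(o['qpos'][6],2))
    return o,th,yaw
if __name__=='__main__':
    o,th,yaw=now()
    if len(sys.argv)>1:
        end=float(sys.argv[1]);z=.1055
        e=((end-np.pi/2)-yaw+np.pi/2)%np.pi-np.pi/2
        for i in range(1,9):
            a=th+(end-th)*i/8;d=(F(a)-np.array(o['position'])[:2])/.04
            print([round(d[0],3),round(d[1],3),round((z-o['position'][2])/.04,2),0,0,round(np.degrees(e*i/8)/5,2),255])
E
python3 a.py 1.58
```

```text
t 9.05 th_f 1.6894 r 0.1709 z 0.1073 Ftan 0.64 Frad -0.43 Fz -0.31 Mz 0.0 yaw-(th-pi/2) -0.05 q7 0.14
[np.float64(0.06), np.float64(-0.009), np.float64(-0.05), 0, 0, np.float64(-0.08), 255]
[np.float64(0.117), np.float64(0.005), np.float64(-0.05), 0, 0, np.float64(-0.17), 255]
[np.float64(0.174), np.float64(0.018), np.float64(-0.05), 0, 0, np.float64(-0.25), 255]
[np.float64(0.231), np.float64(0.03), np.float64(-0.05), 0, 0, np.float64(-0.34), 255]
[np.float64(0.289), np.float64(0.041), np.float64(-0.05), 0, 0, np.float64(-0.42), 255]
[np.float64(0.347), np.float64(0.052), np.float64(-0.05), 0, 0, np.float64(-0.51), 255]
[np.float64(0.404), np.float64(0.062), np.float64(-0.05), 0, 0, np.float64(-0.59), 255]
[np.float64(0.462), np.float64(0.071), np.float64(-0.05), 0, 0, np.float64(-0.68), 255]
```

Request:
carry_out([
  [0.06,-0.01,-0.04,0,0,-0.08,255],
  [0.12,0,-0.04,0,0,-0.17,255],
  [0.17,0.02,-0.04,0,0,-0.25,255],
  [0.23,0.03,-0.04,0,0,-0.34,255],
  [0.29,0.04,-0.04,0,0,-0.42,255],
  [0.35,0.05,-0.04,0,0,-0.51,255],
  [0.4,0.06,-0.04,0,0,-0.59,255],
  [0.46,0.07,-0.04,0,0,-0.68,255],
])

```text
time: 10.05
position: [0.4747, 0.0147, 0.1057]
ee_rot: [2.21, 2.228, -0.0]
ft_force: [-0.5, 0.3, 0.2]
opening: -0.0001
```

```bash
sed -i 's/print(\[round(d\[0\],3),round(d\[1\],3)/print([round(float(d[0]),2),round(float(d[1]),2)/; s/round((z-o\[.position.\]\[2\])\/.04,2),0,0,round(np.degrees(e\*i\/8)\/5,2)/round(float(z-o["position"][2])\/.04,2),0,0,round(float(np.degrees(e*i\/8))\/5,2)/' a.py; python3 a.py 1.48
python3 - <<'E'
from m import *
t=cam('top')
cv2.imwrite('pics/t8z.png',cv2.resize(t['frame'][170:290,280:440],None,fx=5,fy=5,interpolation=cv2.INTER_CUBIC))
E
```

```text
t 10.05 th_f 1.5801 r 0.17 z 0.1057 Ftan 0.5 Frad 0.34 Fz 0.22 Mz -0.01 yaw-(th-pi/2) -0.001 q7 0.1
[0.05, 0.01, -0.0, 0, 0, -0.14, 255]
[0.11, 0.02, -0.0, 0, 0, -0.28, 255]
[0.16, 0.02, -0.0, 0, 0, -0.43, 255]
[0.21, 0.03, -0.0, 0, 0, -0.57, 255]
[0.27, 0.03, -0.0, 0, 0, -0.71, 255]
[0.32, 0.04, -0.0, 0, 0, -0.85, 255]
[0.37, 0.04, -0.0, 0, 0, -0.99, 255]
[0.43, 0.04, -0.0, 0, 0, -1.14, 255]
```

View pics/t8z.png

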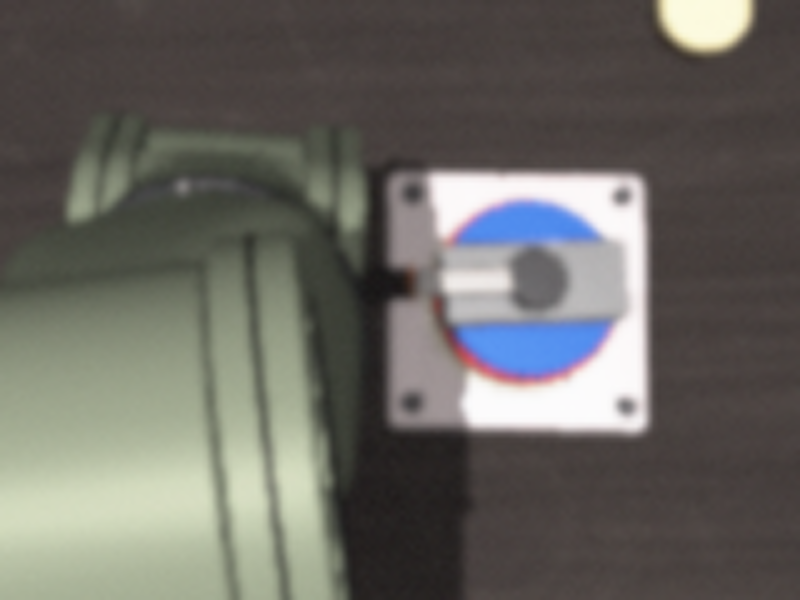

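The head has turned a few degrees, taking up the slot play, at almost no force. I continue along the arc.

Request:
carry_out([
  [0.05,0.01,0,0,0,-0.14,255],
  [0.11,0.02,0,0,0,-0.28,255],
  [0.16,0.02,0,0,0,-0.43,255],
  [0.21,0.03,0,0,0,-0.57,255],
  [0.27,0.03,0,0,0,-0.71,255],
  [0.32,0.04,0,0,0,-0.85,255],
  [0.37,0.04,0,0,0,-0.99,255],
  [0.43,0.04,0,0,0,-1.14,255],
])

```text
time: 11.1
position: [0.4921, 0.0166, 0.1056]
ee_rot: [2.319, 2.115, -0.001]
ft_force: [-5.8, 2.4, 1.2]
opening: -0.0003
```

```bash
python3 a.py 1.38
```

```text
t 11.1 th_f 1.4784 r 0.1702 z 0.1056 Ftan 6.02 Frad 1.89 Fz 1.22 Mz 0.03 yaw-(th-pi/2) 0.0 q7 0.03
[0.05, -0.0, -0.0, 0, 0, -0.14, 255]
[0.11, -0.0, -0.0, 0, 0, -0.28, 255]
[0.16, 0.0, -0.0, 0, 0, -0.42, 255]
[0.21, 0.0, -0.0, 0, 0, -0.57, 255]
[0.26, -0.0, -0.0, 0, 0, -0.71, 255]
[0.32, -0.0, -0.0, 0, 0, -0.85, 255]
[0.37, -0.0, -0.0, 0, 0, -0.99, 255]
[0.42, -0.01, -0.0, 0, 0, -1.13, 255]
```

Request:
carry_out([
  [0.03,0,0,0,0,-0.07,255],
  [0.05,0,0,0,0,-0.14,255],
  [0.08,0,0,0,0,-0.21,255],
  [0.11,0,0,0,0,-0.28,255],
  [0.13,0,0,0,0,-0.35,255],
  [0.16,0,0,0,0,-0.42,255],
  [0.19,0,0,0,0,-0.5,255],
  [0.21,0,0,0,0,-0.57,255],
])

```text
time: 12.1
position: [0.5001, 0.0168, 0.1056]
ee_rot: [2.372, 2.057, -0.002]
ft_force: [-6.6, 1.8, 2.9]
opening: -0.0001
```

```bash
python3 a.py 1.35
```

```text
t 12.1 th_f 1.4316 r 0.1702 z 0.1056 Ftan 6.75 Frad 0.87 Fz 2.87 Mz 0.05 yaw-(th-pi/2) -0.003 q7 0.0
[0.04, -0.01, -0.0, 0, 0, -0.11, 255]
[0.09, -0.01, -0.0, 0, 0, -0.22, 255]
[0.13, -0.01, -0.0, 0, 0, -0.34, 255]
[0.17, -0.01, -0.0, 0, 0, -0.45, 255]
[0.22, -0.01, -0.0, 0, 0, -0.56, 255]
[0.26, -0.01, -0.0, 0, 0, -0.67, 255]
[0.31, -0.02, -0.0, 0, 0, -0.79, 255]
[0.35, -0.02, -0.0, 0, 0, -0.9, 255]
```

Force is about 6.75 N and rising slowly, well below the 11 N at the click. An 0.08 rad step is safe here.

Request:
carry_out([
  [0.04,-0.01,0,0,0,-0.11,255],
  [0.09,-0.01,0,0,0,-0.22,255],
  [0.13,-0.01,0,0,0,-0.34,255],
  [0.17,-0.01,0,0,0,-0.45,255],
  [0.22,-0.01,0,0,0,-0.56,255],
  [0.26,-0.01,0,0,0,-0.67,255],
  [0.31,-0.02,0,0,0,-0.79,255],
  [0.35,-0.02,0,0,0,-0.9,255],
])

```text
time: 13.1
position: [0.5136, 0.0164, 0.1055]
ee_rot: [2.453, 1.963, -0.003]
ft_force: [-9.3, 2.7, 2.7]
opening: 0.0002
```

```bash
python3 a.py 1.29
```

```text
t 13.1 th_f 1.3536 r 0.1703 z 0.1055 Ftan 9.61 Frad 0.6 Fz 2.7 Mz 0.06 yaw-(th-pi/2) -0.004 q7 -0.05
[0.03, -0.01, 0.0, 0, 0, -0.09, 255]
[0.07, -0.01, 0.0, 0, 0, -0.17, 255]
[0.1, -0.02, 0.0, 0, 0, -0.26, 255]
[0.13, -0.02, 0.0, 0, 0, -0.34, 255]
[0.17, -0.02, 0.0, 0, 0, -0.43, 255]
[0.2, -0.03, 0.0, 0, 0, -0.51, 255]
[0.24, -0.03, 0.0, 0, 0, -0.6, 255]
[0.27, -0.04, 0.0, 0, 0, -0.68, 255]
```

9.6 N: close to the click. Steps of 0.03 rad from here.

Request:
carry_out([
  [0.02,0,0,0,0,-0.05,255],
  [0.04,-0.01,0,0,0,-0.1,255],
  [0.06,-0.01,0,0,0,-0.15,255],
  [0.08,-0.01,0,0,0,-0.2,255],
  [0.1,-0.02,0,0,0,-0.26,255],
  [0.11,-0.02,0,0,0,-0.29,255],
  [0.13,-0.02,0,0,0,-0.32,255],
  [0.13,-0.02,0,0,0,-0.34,255],
])

```text
time: 14.1
position: [0.5181, 0.016, 0.1054]
ee_rot: [-2.481, -1.925, 0.005]
ft_force: [-8.6, 3.4, 4.4]
opening: 0.0
```

```bash
python3 a.py 1.29
```

```text
t 14.1 th_f 1.3271 r 0.1703 z 0.1054 Ftan 9.18 Frad 1.23 Fz 4.41 Mz 0.02 yaw-(th-pi/2) -0.007 q7 -0.07
[0.02, -0.01, 0.0, 0, 0, -0.04, 255]
[0.04, -0.01, 0.0, 0, 0, -0.09, 255]
[0.06, -0.01, 0.0, 0, 0, -0.13, 255]
[0.08, -0.02, 0.0, 0, 0, -0.17, 255]
[0.1, -0.02, 0.0, 0, 0, -0.21, 255]
[0.12, -0.02, 0.0, 0, 0, -0.26, 255]
[0.14, -0.02, 0.0, 0, 0, -0.3, 255]
[0.16, -0.03, 0.0, 0, 0, -0.34, 255]
```

```bash
cat > ha.py <<'E'
from m import *
import sys
t=cam('top',sys.argv[1]);s=cam('side','s'+sys.argv[1])
cv2.imwrite('pics/z'+sys.argv[1],cv2.resize(t['frame'][190:270,330:430],None,fx=8,fy=7,interpolation=cv2.INTER_CUBIC))
cv2.imwrite('pics/zs'+sys.argv[1],cv2.resize(s['frame'][180:290,270:400],None,fx=6,fy=5,interpolation=cv2.INTER_CUBIC))
E
python3 ha.py c1.png; python3 a.py
```

```text
t 14.2 th_f 1.3271 r 0.1703 z 0.1054 Ftan 9.85 Frad 1.66 Fz 4.61 Mz 0.03 yaw-(th-pi/2) -0.007 q7 -0.07
```

View pics/zc1.png

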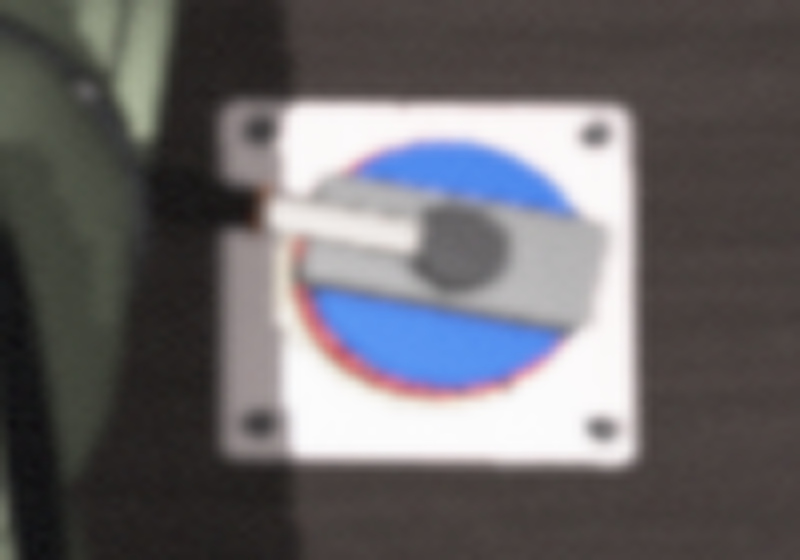

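View pics/zsc1.png

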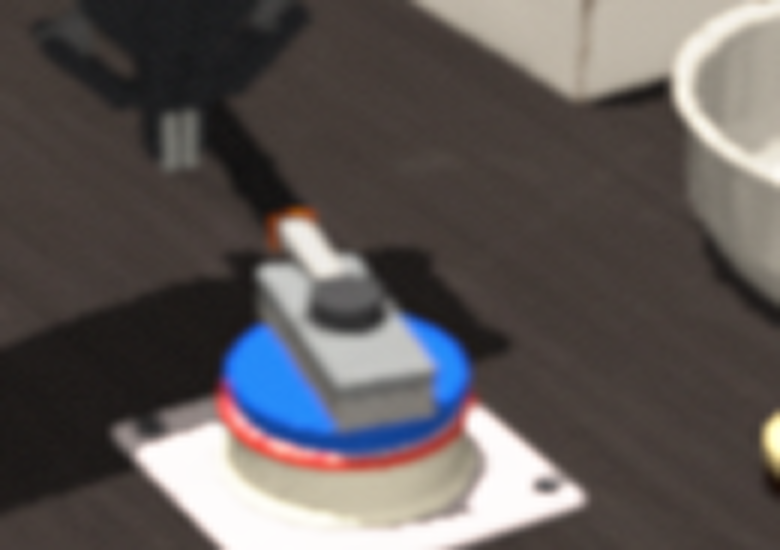

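Head and handle are still in line, with edge slopes of about 0.20 and 0.18, so it hasn't clicked yet. I continue.

Request:
carry_out([
  [0.02,-0.01,0,0,0,-0.05,255],
  [0.04,-0.01,0,0,0,-0.1,255],
  [0.06,-0.01,0,0,0,-0.15,255],
  [0.08,-0.02,0,0,0,-0.2,255],
  [0.1,-0.02,0,0,0,-0.25,255],
  [0.11,-0.02,0,0,0,-0.28,255],
  [0.13,-0.02,0,0,0,-0.32,255],
  [0.13,-0.02,0,0,0,-0.34,255],
])

```text
time: 15.2
position: [0.5226, 0.0156, 0.1054]
ee_rot: [-2.508, -1.887, 0.007]
ft_force: [-10.6, 2.9, 5.7]
opening: 0.0001
```

```bash
python3 a.py 1.26
```

```text
t 15.2 th_f 1.3012 r 0.1705 z 0.1054 Ftan 11.03 Frad -0.01 Fz 5.74 Mz 0.03 yaw-(th-pi/2) -0.011 q7 -0.09
[0.02, -0.01, 0.0, 0, 0, -0.04, 255]
[0.04, -0.02, 0.0, 0, 0, -0.09, 255]
[0.06, -0.02, 0.0, 0, 0, -0.13, 255]
[0.08, -0.02, 0.0, 0, 0, -0.17, 255]
[0.11, -0.03, 0.0, 0, 0, -0.22, 255]
[0.13, -0.03, 0.0, 0, 0, -0.26, 255]
[0.15, -0.03, 0.0, 0, 0, -0.3, 255]
[0.17, -0.04, 0.0, 0, 0, -0.34, 255]
```

Request:
carry_out([
  [0.02,-0.01,0.01,0,0,-0.05,255],
  [0.04,-0.01,0.02,0,0,-0.1,255],
  [0.06,-0.02,0.02,0,0,-0.15,255],
  [0.08,-0.02,0.02,0,0,-0.18,255],
  [0.1,-0.03,0.02,0,0,-0.22,255],
  [0.11,-0.03,0.02,0,0,-0.25,255],
  [0.12,-0.03,0.02,0,0,-0.27,255],
  [0.12,-0.03,0.02,0,0,-0.27,255],
])

```text
time: 16.2
position: [0.5263, 0.0149, 0.1058]
ee_rot: [-2.528, -1.856, 0.009]
ft_force: [-9.8, 3.5, 0.1]
opening: -0.0
```

```bash
python3 ha.py c2.png; python3 a.py 1.24
```

```text
t 16.3 th_f 1.2791 r 0.1703 z 0.1059 Ftan 9.92 Frad 0.42 Fz 1.06 Mz 0.0 yaw-(th-pi/2) -0.012 q7 -0.1
[0.02, -0.01, -0.01, 0, 0, -0.04, 255]
[0.04, -0.01, -0.01, 0, 0, -0.08, 255]
[0.06, -0.02, -0.01, 0, 0, -0.11, 255]
[0.08, -0.02, -0.01, 0, 0, -0.15, 255]
[0.1, -0.03, -0.01, 0, 0, -0.19, 255]
[0.12, -0.03, -0.01, 0, 0, -0.23, 255]
[0.14, -0.03, -0.01, 0, 0, -0.27, 255]
[0.16, -0.04, -0.01, 0, 0, -0.31, 255]
```

View pics/zc2.png

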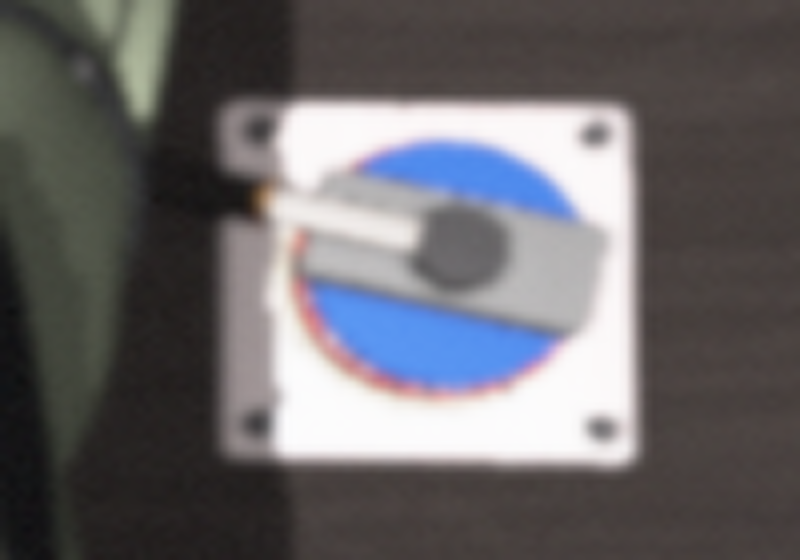

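View pics/zsc2.png

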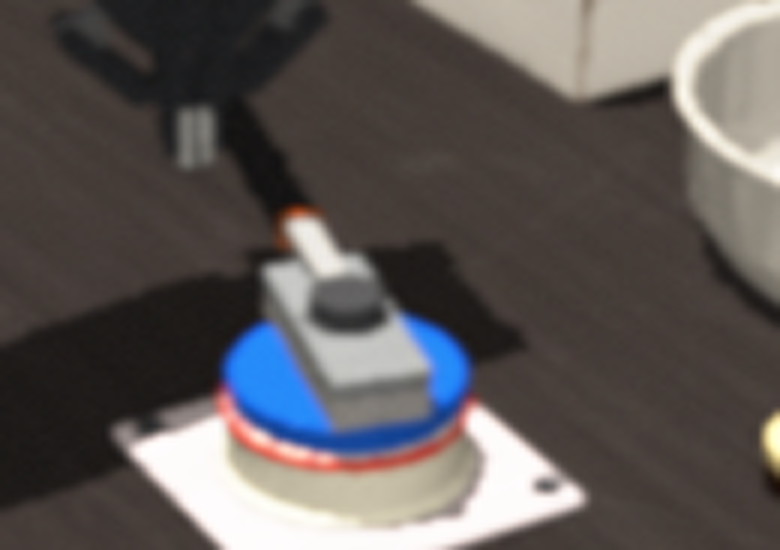

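Request:
carry_out([
  [0.02,-0.01,0,0,0,-0.05,255],
  [0.04,-0.01,0,0,0,-0.09,255],
  [0.06,-0.02,0,0,0,-0.12,255],
  [0.08,-0.02,0,0,0,-0.16,255],
  [0.09,-0.03,0,0,0,-0.2,255],
  [0.1,-0.03,0,0,0,-0.23,255],
  [0.11,-0.03,0,0,0,-0.25,255],
  [0.11,-0.03,0,0,0,-0.25,255],
])

```text
time: 17.3
position: [0.5298, 0.0144, 0.1057]
ee_rot: [-2.546, -1.827, 0.011]
ft_force: [-9.4, 3.8, 2.8]
opening: -0.0003
```

```bash
python3 a.py 1.22;sleep 0; python3 a.py|cut -c1-60; python3 ha.py c3.png; python3 a.py
```

```text
t 17.3 th_f 1.2585 r 0.1704 z 0.1057 Ftan 10.09 Frad 0.73 Fz 2.75 Mz 0.01 yaw-(th-pi/2) -0.013 q7 -0.12
[0.02, -0.01, -0.0, 0, 0, -0.04, 255]
[0.04, -0.02, -0.0, 0, 0, -0.07, 255]
[0.06, -0.02, -0.0, 0, 0, -0.11, 255]
[0.08, -0.02, -0.0, 0, 0, -0.14, 255]
[0.1, -0.03, -0.0, 0, 0, -0.18, 255]
[0.12, -0.03, -0.0, 0, 0, -0.21, 255]
[0.14, -0.04, -0.0, 0, 0, -0.25, 255]
[0.16, -0.04, -0.0, 0, 0, -0.29, 255]
t 17.3 th_f 1.2585 r 0.1704 z 0.1057 Ftan 10.09 Frad 0.73 Fz
t 17.4 th_f 1.2583 r 0.1704 z 0.1057 Ftan 10.03 Frad 0.82 Fz 2.56 Mz 0.07 yaw-(th-pi/2) -0.013 q7 -0.12
```

View pics/zc3.png

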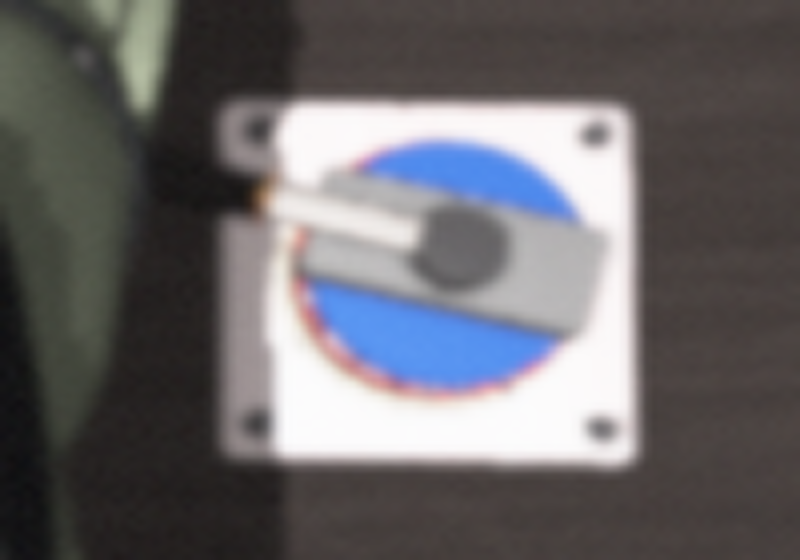

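```bash
cat > sl.py <<'E'
from m import *
import sys
# slope of head's lower edge against blue cap, and upper; sub-pixel via saturation crossing
def slopes(fn):
    f=cv2.imread('pics/'+fn);S=cv2.cvtColor(f,cv2.COLOR_BGR2HSV)[...,1].astype(float);V=f[...,2].astype(float)
    lo,up,stb=[],[],[]
    for x in range(375,400):
        col=S[:,x]
        for y in range(224,245):
            if col[y]<110<=col[y+1]: lo.append((x,y+(110-col[y])/(col[y+1]-col[y])));break
        for y in range(224,205,-1):
            if col[y]<110<=col[y-1]: up.append((x,y-(110-col[y])/(col[y-1]-col[y])));break
    def fit(P):
        P=np.array(P);
        for _ in range(3):
            k=np.polyfit(P[:,0],P[:,1],1);r=P[:,1]-np.polyval(k,P[:,0]);P=P[abs(r)<max(.4,1.5*r.std())]
        return round(k[0],4),len(P)
    R=f.min(2).astype(float)
    for x in range(368,380):
        ys=np.arange(212,230);w=np.clip(R[212:230,x]-195,0,None)
        if w.sum()>0: stb.append((x,(w*ys).sum()/w.sum()))
    return fit(lo),fit(up),fit(stb)
for a in sys.argv[1:]: print(a,slopes(a))
E
python3 sl.py c1.png c2.png c3.png
```

```text
c1.png ((np.float64(0.2122), 24), (np.float64(0.2107), 24), (np.float64(0.7476), 9))
c2.png ((np.float64(0.2628), 24), (np.float64(0.2581), 23), (np.float64(0.717), 8))
c3.png ((np.float64(0.2742), 24), (np.float64(0.275), 23), (np.float64(0.7505), 7))
```

This head-angle measure is precise. From c1 to c2 the head moved 0.046 rad against 0.048 at the fingers, so it was rigid. From c2 to c3 it moved 0.013 against 0.021, so it may be starting to give. I'll take another small step.

Request:
carry_out([
  [0.02,-0.01,0,0,0,-0.05,255],
  [0.04,-0.02,0,0,0,-0.09,255],
  [0.06,-0.02,0,0,0,-0.12,255],
  [0.08,-0.02,0,0,0,-0.16,255],
  [0.09,-0.03,0,0,0,-0.2,255],
  [0.1,-0.03,0,0,0,-0.22,255],
  [0.11,-0.03,0,0,0,-0.22,255],
  [0.11,-0.03,0,0,0,-0.22,255],
])

```text
time: 18.4
position: [0.5337, 0.0136, 0.1056]
ee_rot: [-2.562, -1.802, 0.012]
ft_force: [-7.5, 2.8, 4.0]
opening: 0.0001
```

```bash
python3 a.py; python3 ha.py c4.png; python3 sl.py c4.png; python3 a.py 1.21
```

```text
t 18.4 th_f 1.2354 r 0.1704 z 0.1056 Ftan 8.03 Frad 0.19 Fz 4.03 Mz -0.0 yaw-(th-pi/2) -0.009 q7 -0.13
c4.png ((np.float64(0.2742), 24), (np.float64(0.2757), 23), (np.float64(0.6957), 8))
t 18.5 th_f 1.2354 r 0.1704 z 0.1056 Ftan 8.63 Frad -0.32 Fz 3.03 Mz 0.05 yaw-(th-pi/2) -0.01 q7 -0.13
[0.01, -0.01, -0.0, 0, 0, -0.02, 255]
[0.02, -0.02, -0.0, 0, 0, -0.05, 255]
[0.04, -0.02, -0.0, 0, 0, -0.07, 255]
[0.05, -0.02, -0.0, 0, 0, -0.09, 255]
[0.06, -0.02, -0.0, 0, 0, -0.11, 255]
[0.08, -0.03, -0.0, 0, 0, -0.14, 255]
[0.09, -0.03, -0.0, 0, 0, -0.16, 255]
[0.1, -0.03, -0.0, 0, 0, -0.18, 255]
```

The head has stopped (0.2749 both times) while the handle moved 0.023 rad and the force fell to about 8 N, so the break-over has begun, by about 0.03 rad. I'll go slightly further to complete the click, well short of the stop.

Request:
carry_out([
  [0.02,-0.01,0,0,0,-0.05,255],
  [0.04,-0.02,0,0,0,-0.09,255],
  [0.06,-0.02,0,0,0,-0.13,255],
  [0.08,-0.03,0,0,0,-0.18,255],
  [0.1,-0.03,0,0,0,-0.22,255],
  [0.12,-0.04,0,0,0,-0.26,255],
  [0.13,-0.04,0,0,0,-0.28,255],
  [0.13,-0.04,0,0,0,-0.28,255],
])

```text
time: 19.5
position: [0.5388, 0.0124, 0.1056]
ee_rot: [-2.584, -1.77, 0.012]
ft_force: [-4.8, 2.3, 2.9]
opening: 0.0001
```

```bash
python3 a.py; python3 ha.py c5.png; python3 sl.py c5.png; python3 a.py
```

```text
t 19.5 th_f 1.2046 r 0.1702 z 0.1056 Ftan 5.31 Frad 0.38 Fz 2.94 Mz 0.03 yaw-(th-pi/2) -0.003 q7 -0.14
c5.png ((np.float64(0.2738), 24), (np.float64(0.2745), 23), (np.float64(0.7235), 8))
t 19.6 th_f 1.2047 r 0.1703 z 0.1056 Ftan 4.87 Frad 0.91 Fz 2.79 Mz -0.04 yaw-(th-pi/2) -0.003 q7 -0.14
```

View pics/zc5.png

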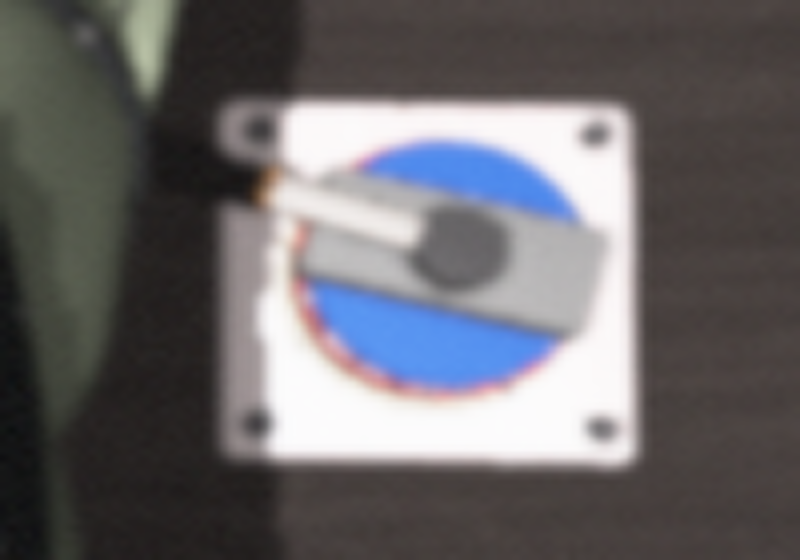

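The click is clear: the stub is bent away from the head by about 0.06 rad, the head has not moved, and the force has halved to about 5 N. I finish with a hair more (2.5 mm, still short of the stop), then back off along the same arc to let the handle spring straight.

Request:
carry_out([
  [0.03,-0.01,0,0,0,-0.06,255],
  [0.06,-0.02,0,0,0,-0.12,255],
  [-0.02,0.01,0,0,0,0,255],
  [-0.12,0.05,0,0,0,0,255],
  [-0.25,0.1,0,0,0,0,255],
  [-0.4,0.16,0,0,0,0,255],
  [-0.6,0.23,0,0,0,0,255],
  [-0.85,0.33,0,0,0,0,255],
])

```text
time: 20.6
position: [0.5044, 0.0258, 0.1057]
ee_rot: [-2.584, -1.771, 0.011]
ft_force: [0.4, 0.5, 0.0]
opening: 0.0002
```

```bash
python3 a.py; python3 ha.py c6.png; python3 sl.py c6.png
```

```text
t 20.6 th_f 1.415 r 0.1793 z 0.1057 Ftan -0.3 Frad 0.51 Fz 0.02 Mz -0.05 yaw-(th-pi/2) -0.213 q7 -0.15
c6.png ((np.float64(0.2653), 24), (np.float64(0.2651), 23), (np.float64(0.719), 9))
```

View pics/zc6.png

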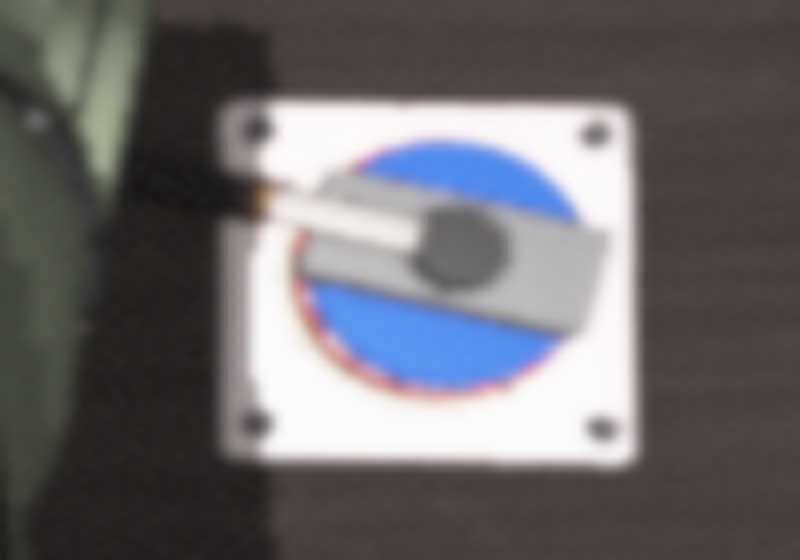

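View pics/zsc6.png

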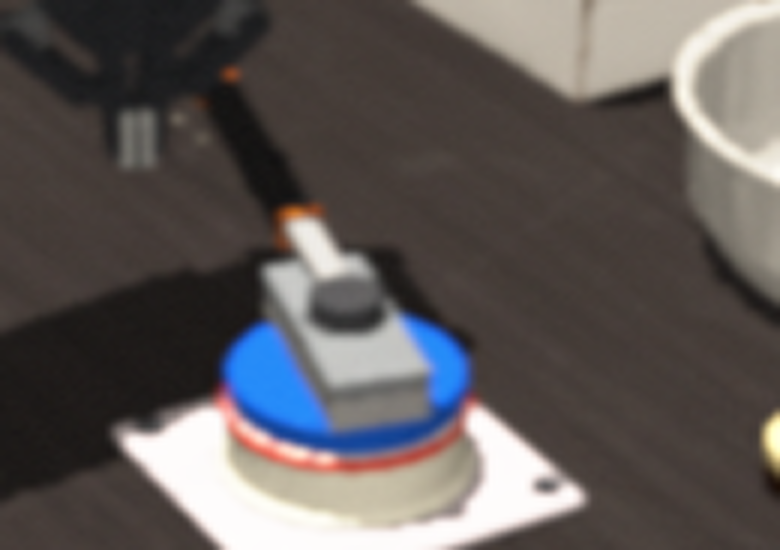

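The handle is straight again and the wrench sits flat on the cap. I retreat upward and clear.

Request:
carry_out([
  [-0.1,0.1,0.3,0,0,0,255],
  [-0.2,0.3,0.8,0,0,0,255],
  [-0.3,0.8,1.5,0,0,0,255],
  [-0.4,1.5,2.2,0,0,0,255],
  [-0.4,2.3,2.8,0,0,0,255],
  [-0.4,3.2,3,0,0,0,255],
  [-0.4,4.0,3,0,0,0,255],
  [-0.4,4.0,3,0,0,0,255],
])

```text
time: 21.7
position: [0.4874, 0.1886, 0.2262]
ee_rot: [-2.579, -1.775, 0.011]
ft_force: [-1.4, -1.8, -0.6]
opening: -0.0001
```

```bash
python3 a.py; python3 ha.py c7.png; python3 sl.py c7.png; python3 - <<'E'
from m import *
t=cam('top');s=cam('side','side_end.png')
zt=lambda x,y:(330+(x+.5)/8-.5,190+(y+.5)/7-.5)
C=[onz(t,zt(*p),.10)[:2] for p in((608,230),(572,335))];print(np.round(C,4))
cv2.imwrite('pics/tend.png',cv2.resize(t['frame'][130:290,180:500],None,fx=2.5,fy=2.5,interpolation=cv2.INTER_CUBIC))
E
```

```text
t 21.7 th_f 1.5384 r 0.343 z 0.2262 Ftan 1.3 Frad -1.87 Fz -0.62 Mz 0.03 yaw-(th-pi/2) -0.333 q7 -0.48
c7.png ((np.float64(0.2655), 24), (np.float64(0.2653), 23), (np.float64(0.6658), 7))
[[ 0.5078 -0.2064]
 [ 0.4673 -0.1916]]
```

View pics/tend.png

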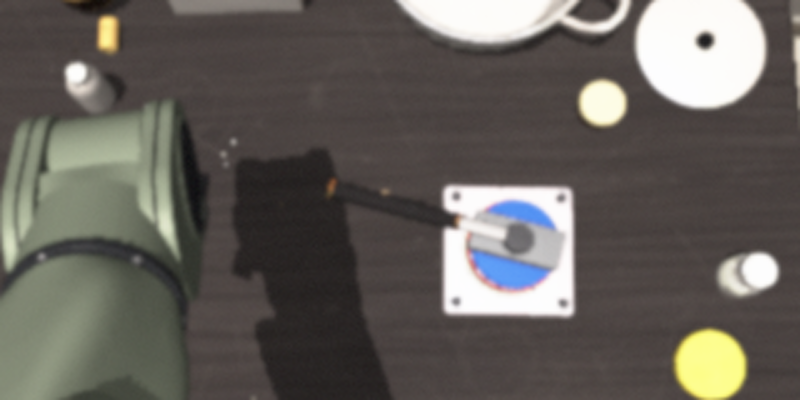

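View pics/zsc7.png

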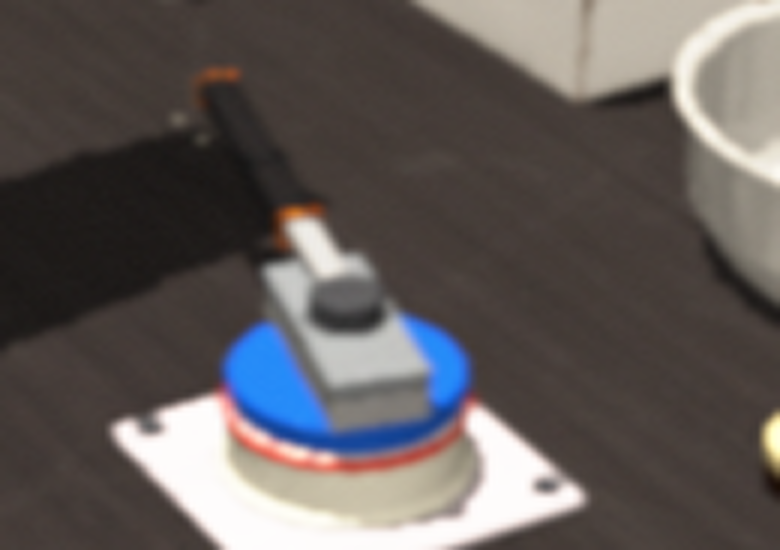

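The wrench rests flat on the cap with its handle straight. The bottle and jar are where they were, and the arm is clear, so I'm handing in.

```bash
python3 -c "
from workcell import arm
print(arm.job_done())"
```

```text
the job is handed in; nothing more can be done
None
```

The cap is tightened to the wrench's click and the job is handed in at about 22 s of the 58 s allowed. The wrench is left sitting on the cap. The hand-in reports no verdict.

- **Seating:** I carried the wrench by its handle and set the head over the cap's bar. Its head measured within 1 mm of the bar just above it, and it went down without contact force before I let go.
- **Tightening:** I pushed the handle clockwise with shut fingers at 170 mm radius. The force rose from 6 to about 11 N at the fingers.
- **Click:** The head then stopped turning while the handle went on about 0.06 rad and the force fell to about 5 N. I pushed a planned 2.5 mm more, to about 0.08 rad, still short of the stop at about 0.10 rad, and backed off in the same move. That extra 2.5 mm was not measured.

**Last checks:**
- The handle sprang straight. The head held the same angle in the last two pictures, about 0.01 rad back from its angle under load, which I put down to slot play.
- The head looks flat on the cap in the side view; I did not measure its height there.
- The jar and both bottles look undisturbed, and the arm is well clear, touching nothing.

**Disagreement:** Near the click the force readings scattered by about ±0.5 N and dipped once from 11.0 to 9.9 N before the real break. I judged the click from the head and handle angles together with the force. My image measure of the stub's slope was unusable, so I ignored it.

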